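# Roll a drill core line-up and cam-clamp it for the microscope

### The arm

A 6-joint arm with a two-finger parallel gripper is mounted at the origin on a cart in front of the work surface, level with it; the furniture and walls round the work are solid. World frame = base frame: x ahead of the robot, y to its left, z up, the work surface at z = 0. Lengths are in m, angles in rad, forces in N, time in s.
With the tool pointing down it reaches from about 0.35 to 0.975 m from the base axis. Payload 4.9 kg.
Tool frame: the origin (TCP) lies at the very end of the fingers, on their centre line; the grasp point (between the pads) lies 19 mm behind it (ctrl.pinch_z is the distance from the TCP to the grasp point, in m); z points along the fingers, y is the line along which they close (so a half turn about z gives the same grasp; the last joint's range is limited). The gripper opens to 85 mm and grips with 20 to 120 N. Pads are 22 mm wide; open, the fingers measure 114 mm over their backs; the gripper's body (76 mm by 85 mm) begins 54 mm behind the grasp point. The pads swing forward as they close: fully open they stand 13 mm farther back than shut.
Start: joints at [1.045, 0.053, 1.613, -0, 1.476, -0.119], TCP at [0.247, 0.574, 0.231] pointing down, gripper open.
Joint ranges: [-3.01, 3.01], [-1.01, 2.22], [0.06, 2.58], [-1.02, 4.17], [0.09, 2.62], [-3.14, 3.14]. Speed limits (rad/s): [2.57, 2.57, 3.14, 3.14, 3.14, 3.14].

### API

Orientations are given as a rotation vector (axis times angle).
In Python, from station import ctrl, optics gives the robot as it stands. The module is installed in compiled form; this text tells all that it offers.
- The arm moves only by the shell command python3 -m handwheel 'ROWS' [OPENING] [FORCE]. ROWS is JSON, one flat list of numbers, 6 for each row, row after row: the shift along the tool's x, y, z in m, then the turn, a rotation vector about the tool's x, y, z in degrees. A call has 1 to 20 rows; each row shifts and turns the commanded pose from where the row before left it, along the tool's axes as they then stand; what a row does not reach is not made up. A row lasts 1/10 s, in which the tool goes at most 50 mm and 8.59 degrees, less where a joint would pass 70% of its speed; a pose out of reach is approached as far as the arm can. A call is refused whole if a number of a shift passes 0.05 or a number of a turn 8.59, either way. A call with a gripper value outside its range is refused whole. OPENING is the closure, from 0 (fully open) to 1 (shut), set as the call begins (- or left out, the last holds). The fingers move at their own pace and stop on an object; FORCE is the grip in N (left out, the last holds). Time passes only in rows, so rows that do not move let the fingers close. It gives the time, the measured TCP pose, the force and the opening at its end, in the units of the state.
- ctrl.get_obs(): the state, without advancing time (a new reading comes with each control period).
- optics.get_image(name): name is "scene" or "top" or "wrist"; returns (picture, depth): 480x640x3 uint8, red, green, blue; 480x640 float32, m along the optical axis (not along the pixel's ray), 0 where there is no reading.
- optics.get_calibration(name): a dict with "fovy" (degrees; the focal length in pixels is half the picture's height over the tangent of half this angle, whatever the lens; pixels are square), "cx", "cy" (the principal point, pixels), "rvec" (rotation vector, rad) and "tvec" (3), from world to camera coordinates, as OpenCV has them; the wrist camera has in their place "mount" (4x4, takes a point from camera to tool coordinates, whose origin is the TCP and whose axes are the flange's). Camera axes: x right, y down, z forward; pixel columns grow to the right and rows downward; lengths in m; the calibration is good to about 2 mm. A picture is of the moment at which its call begins: read the wrist's pose just before it. get_calibration takes no time and is no camera call.
- ctrl.finish_job(): hands the job in, once; it reports no verdict.
The state is a dict: "t": time; "q": joint angles; "dq": joint speeds; "effort": joint torques, N m; "tool_pos": TCP position; "tool_rot": TCP orientation; "contact_force": force on the tool from outside, world axes, zero at the start; "wrist_torque": the same for the moment, N m; "opening": finger opening in m.
Only numpy, scipy, OpenCV 4.12 (cv2) and the standard library are available. Lean on these libraries where they do the work, as an engineer would, in place of code of your own. Each camera call takes 0.05 s, during which the arm holds its last target. There are 200 camera calls.

### The job

The pale rock core lying on the bed of the cam-lift specimen holder has a red orientation line along it that faces the wrong way: roll the core along the bed until the line faces straight up. Then, with the core let go, take the lever by its black handle and swing it up to the top of its lift, where it stands upright and the bed clamps the core up against both steel lips. The cam has no catch and springs back, so finish with the handle still gripped and the lever held there; leave the other things on the table alone.

Things in the scene. Friction and masses are not known exactly. Their poses are not given: they have to be found in the camera images.
- holder: Cam-lift specimen holder, fixed; place and yaw vary. Grey base 180 (x) x 194 (y) x 10 mm, blue side walls at its -x and +x ends, each with a steel lip over the bed. Origin: centre of the underside. x: along the core, away from the robot at yaw 0; y: the way the core rolls; z up. Lever on the -y side. Four thin spring posts (x +-50, y +-84 mm) reach 76 mm above the table.
- bed_mid (a point): Centre of the bed's top face while the bed is down, 64 mm above the table; axes as the holder. The level bed is 108 mm (x) by 130 mm (y) between end stops only 2.5 mm high at y = +-65 mm, so keep the core's axis within y = +-55 mm; if one way leads into a stop, roll the other way. The open gap between the lips is x -45 to +45 mm; lip tops are 103 mm above the table.
- lip_near: Steel lip at the holder's -x end (nearer the robot), 30 x 146 x 8 mm, fixed; its underside is 95 mm above the table, 3 mm above a core that lies on the lowered bed, and overlaps the core's end by 17 mm. Its origin is the holder's origin.
- lip_far: The same lip at the holder's +x end. Its origin is the holder's origin.
- core: Loose pale grey rock core, cylinder 28 mm across, 124 mm long, about 200 g, on the bed. Origin: on its axis, mid-length (14 mm above the bed). x: its axis; z: from the axis to the red line (3.4 mm wide) on its side. Starts with the line about 140 degrees from up. Pushed along y it rolls without slip (14 mm turns it 1 rad; rolling to the holder's +y turns its top toward +y) and coasts 1 to 2 mm at most.
- lever (a joint): Angle of the cam lever about its level shaft: 0 at the rest stop (lying toward the holder's -x, 24 degrees above level), growing as it is swung up; 1.15 upright, where the eccentric has its highest lift; beyond that the bed sinks again; far stop 2.2. Return springs push it back, with about 2 to 6 N at the handle: it springs back to rest if let go.
- bed_lift (a joint): Lift of the bed by the cam: 0 down, 0.0040 m at the top of the lift (lever at 1.15). The core meets the lips at about 0.003 m; the last millimetre is taken up by springs under the bed, which press the core on the lips with about 12 N in all.
- lever_axis (a point): Point on the lever's axis of rotation, 30 mm above the table, beneath the middle of the upright handle; the axis runs along its y (the holder's y).
- handle: Revolving black handle of the lever: a level cylinder 18 mm across, 50 mm long along the holder's y. Origin: its centre, 100 mm from the lever's axis, 71 mm above the table at rest, 130 mm upright. It spins freely on its pin, so a grip on it need not turn. The lever's flat bar is at its +y end, 27 mm from the centre; nothing is under it or beyond its outer end.
- slide_box: Blue and white slide box, 80 x 97 x 43 mm, behind the holder; leave alone.
- tape_roll: Roll of label tape, 54 mm, on the right; leave alone.
- tally: Hand tally counter, on the right; leave alone.
- lens: Hand lens, on the left; leave alone.
- petri: Open dish with samples, 91 mm, on the left; leave alone.
- amber_bottle: Amber bottle, 62 mm across, 125 mm tall, near left; leave alone.
- marker_red: Red and white marker, on the right; leave alone.
Not all that is in view belongs to the job. Leave any orange look-alike of the core alone.

How it is judged:
On the way, in this order (a step that is already met when the one before it is completed fails the run):
1. the core is rolled on the lowered bed until its red line faces up, and let go (angle between core's own z axis and vertical below 0.3 rad and contact force between each of the arm, the fingers and core below 0.3 N and value of joint lever below 0.15 rad), for 0.3 s.
2. the lever is gripped by its handle and stands at the top of its lift, the core clamped against both lips (angle between core's own z axis and vertical below 0.3 rad and contact force between the fingers and handle above 2 N and value of joint lever between 1 and 1.3 rad and value of joint bed_lift above 0.0036 m and contact force between core and lip_near above 1.5 N and contact force between core and lip_far above 1.5 N), for 0.3 s.
At the end, for the whole second after the job is handed in: The fingers still grip the handle (over 2 N) and hold the lever still within 0.15 rad of upright (1.00 to 1.30 rad), the bed lifted over 3.6 mm; the core is pressed against each lip with over 1.5 N, its red line within 0.30 rad (17 degrees) of straight up, and the robot does not touch the core (all of step 2 and contact force between each of the arm, the fingers and core below 0.3 N and velocity of joint lever between -0.2 and 0.2 rad/s and x of core in the frame of holder between -0.008 and 0.008 m); the arm keeps its last pose, push and grip.
It fails at once if one of the other things (slide box, tape roll, tally counter, hand lens, dish, amber bottle, marker) is moved by more than 20 mm (distance of any of slide_box, tape_roll, tally, lens, petri, amber_bottle, marker_red from where it was at the start of the episode above 0.02 m).
It also fails if it takes over 48 s, if anything falls off the work surface, if the arm or the gripper's body presses on something with over 40 N, if the wrist force passes 120 N, or if a joint passes its speed limit or range.

## Working session

There is one attempt and no reset: what is moved stays moved. The work goes in short steps, Python scripts to look and compute and a shell command to move; the robot and the scene stay as the last step left them, time stands still between calls to the robot, and variables do not carry over. Pictures are saved under pics/ and viewed, on a budget of 10 in all, crops included, one or two more only if the job needs it, and the job is handed in when it is done.

```bash
mkdir -p pics
cat > h.py <<'E'
import numpy as np, cv2
from scipy.spatial.transform import Rotation as R
from station import ctrl, optics
def cam(n):
    c=optics.get_calibration(n); f=240/np.tan(np.radians(c['fovy'])/2)
    K=np.array([[f,0,c['cx']],[0,f,c['cy']],[0,0,1]])
    if 'mount' in c:
        o=ctrl.get_obs(); T=np.eye(4); T[:3,:3]=R.from_rotvec(o['tool_rot']).as_matrix(); T[:3,3]=o['tool_pos']
        T=T@np.array(c['mount'])
    else:
        M=cv2.Rodrigues(np.array(c['rvec'],float))[0]; T=np.eye(4); T[:3,:3]=M.T; T[:3,3]=-M.T@np.array(c['tvec']).ravel()
    return K,T   # T: cam->world
def grab(n):
    K,T=cam(n); im,d=optics.get_image(n); return im,d,K,T
def cloud(d,K,T):
    v,u=np.mgrid[:480,:640]; p=np.stack([(u-K[0,2])/K[0,0]*d,(v-K[1,2])/K[1,1]*d,d],-1)
    return p@T[:3,:3].T+T[:3,3]
def ray(u,v,z,K,T):
    r=T[:3,:3]@np.array([(u-K[0,2])/K[0,0],(v-K[1,2])/K[1,1],1]); s=(z-T[2,3])/r[2]; return T[:3,3]+s*r
def proj(p,K,T):
    q=T[:3,:3].T@(np.asarray(p)-T[:3,3]); return K[:2,:2].diagonal()*q[:2]/q[2]+K[:2,2]
E
python3 - <<'E'
from h import *
o=ctrl.get_obs();print(o, ctrl.pinch_z)
ims=[]
for n in("scene","top"):
    im,d,K,T=grab(n); np.savez(n+'0.npz',im=im,d=d,K=K,T=T); print(n,K[0,0],T.round(3).tolist()); cv2.imwrite(f'pics/{n}0.png',im[...,::-1])
E
```

```text
{'t': 0.0, 'q': array([ 1.04499803e+00,  5.33647612e-02,  1.61432236e+00,  4.09492126e-05,
        1.47600787e+00, -1.18990559e-01]), 'dq': array([-0.00016711,  0.00040312, -0.00026965,  0.00066124,  0.00176269,
        0.00024988]), 'effort': array([-1.09400153e-03, -3.93686914e+01, -3.70174491e+01, -2.15671839e-04,
        7.05293191e-03, -7.60862413e-07]), 'tool_pos': array([0.24696186, 0.57344577, 0.23004119]), 'tool_rot': array([-0.63447824, -3.07613466,  0.00311123]), 'contact_force': array([ 0.10542002, -0.87320754,  0.36485552]), 'wrist_torque': array([ 0.01793237,  0.01101987, -0.04409457]), 'opening': 0.08571878429862927} 0.0187
scene 597.9493325575817 [[0.595, -0.394, 0.701, -0.373], [-0.804, -0.311, 0.507, -0.647], [0.018, -0.865, -0.502, 0.712], [0.0, 0.0, 0.0, 1.0]]
top 455.1700981520767 [[-0.021, -0.992, 0.123, 0.406], [-1.0, 0.022, 0.007, -0.009], [-0.01, -0.122, -0.992, 1.24], [0.0, 0.0, 0.0, 1.0]]
```

View pics/top0.png

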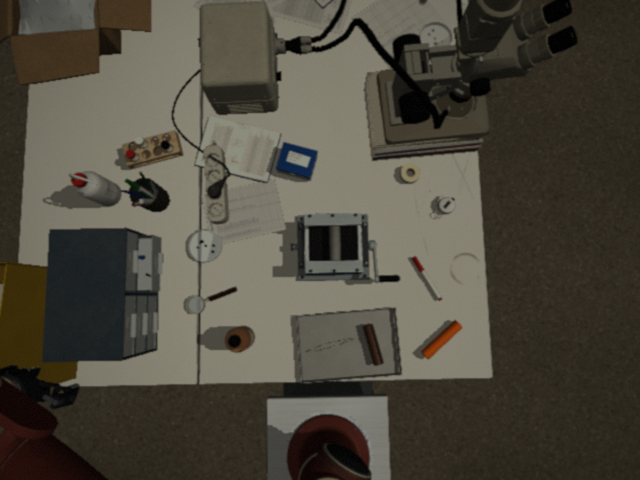

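View pics/scene0.png

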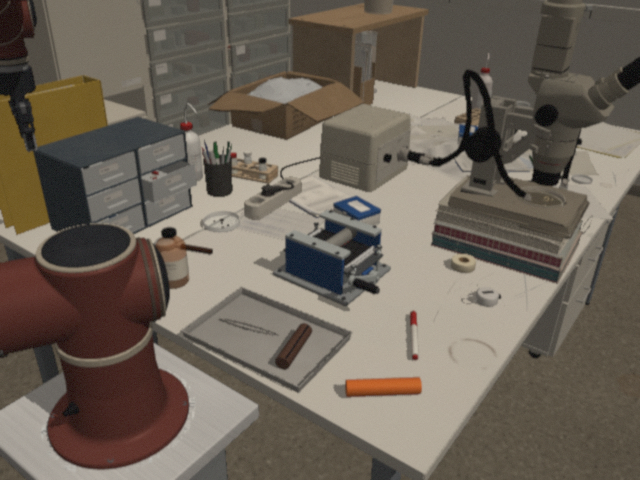

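The top view shows the holder at about (333,247), the pale core across its bed at (335,245), and the black handle at (388,278). Three things could be taken for the core: the pale one on the bed (335,245), the orange cylinder (441,339) and the brown one in the tray (373,344). Only the first is pale and lies on the bed. I'll measure the holder and confirm in one enlarged crop.

Run:
```python
from h import *
z=np.load('top0.npz'); im,d,K,T=[z[k] for k in('im','d','K','T')]
P=cloud(d,K,T); box=np.zeros((480,640),bool); box[200:295,275:410]=1
for lo,hi,nm in((.097,.110,'lips'),(.086,.096,'core top'),(.059,.069,'bed'),(.006,.014,'base')):
    m=box&(P[...,2]>lo)&(P[...,2]<hi)&(d>0); q=P[m]
    if len(q)<5: print(nm,len(q));continue
    print(nm,len(q),'mean',q.mean(0).round(4),'rect',cv2.minAreaRect(q[:,:2].astype(np.float32)*1000))
for (u,v) in((335,245),(388,278),(383,278),(395,278),(333,218),(333,272)): print(u,v,P[v,u].round(4))
a=cv2.resize(im[205:290,280:405],None,fx=4,fy=4,interpolation=cv2.INTER_CUBIC)
z2=np.load('scene0.npz'); b=cv2.resize(z2['im'][205:300,265:395],None,fx=4,fy=4,interpolation=cv2.INTER_CUBIC)
h=max(a.shape[0],b.shape[0]); c=np.zeros((h+0,500+520,3),np.uint8); c[:a.shape[0],:500]=a; c[:b.shape[0],500:]=b
c=cv2.convertScaleAbs(cv2.resize(c,None,fx=.78,fy=.78),alpha=1.6); cv2.imwrite('pics/crop1.png',c[...,::-1])
```

```text
lips 1377 mean [ 0.5459 -0.0244  0.1034] rect ((547.5720825195312, -25.346763610839844), (145.62203979492188, 150.57583618164062), 89.02983093261719)
core top 318 mean [ 0.5463 -0.0295  0.0906] rect ((532.8634643554688, -19.066303253173828), (111.41850280761719, 121.48009490966797), 89.98926544189453)
bed 1590 mean [ 0.5497 -0.0246  0.0645] rect ((523.0296630859375, -38.7432861328125), (198.30010986328125, 149.81922912597656), 88.97447204589844)
base 660 mean [ 0.505  -0.0193  0.0098] rect ((548.678466796875, -47.6051025390625), (365.09503173828125, 255.70382690429688), 88.67569732666016)
335 245 [ 0.5416 -0.0283  0.0918]
388 278 [ 0.4554 -0.1607  0.0827]
383 278 [ 0.4558 -0.1484  0.0795]
395 278 [ 0.4553 -0.1792  0.0771]
333 218 [ 0.6087 -0.0246  0.1063]
333 272 [ 0.4726 -0.0215  0.1014]
```

View pics/crop1.png

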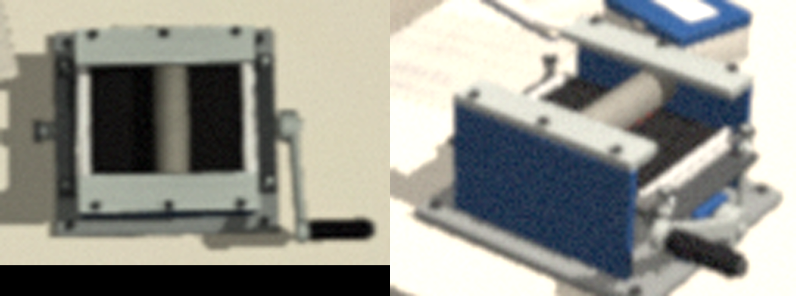

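Run:
```python
from h import *
z=np.load('top0.npz'); im,d,K,T=[z[k] for k in('im','d','K','T')]
P=cloud(d,K,T); box=np.zeros((480,640),bool); box[200:295,275:410]=1
m=box&(P[...,2]>.097)&(P[...,2]<.112)&(d>0)
for s,nm in(((P[...,0]>.545),'far'),((P[...,0]<.545),'near')):
    q=P[m&s][:,:2].astype(np.float32)*1000; r=cv2.minAreaRect(q); print(nm,r, q.mean(0))
    vx,vy,_,_=cv2.fitLine(q,cv2.DIST_L2,0,.01,.01).ravel(); print(' dir deg from y', np.degrees(np.arctan2(vx,vy)))
# core: between lips
c=box&(P[...,2]>.080)&(P[...,2]<.096)&(abs(P[...,0]-.547)<.035)&(abs(P[...,1]+.025)<.06)
q=P[c]; print('core',q.mean(0),np.ptp(q,0)); vx,vy,x0,y0=cv2.fitLine(q[:,:2].astype(np.float32),cv2.DIST_L2,0,.01,.01).ravel(); print('axis deg',np.degrees(np.arctan2(vy,vx)),x0,y0)
b=box&(im.max(-1)<60)&(P[...,2]>.05)&(P[...,1]<-.13); q=P[b]; print('handle',len(q),q.mean(0),q.min(0),q.max(0),np.median(q,0))
z=np.load('scene0.npz'); im2,d2,K2,T2=[z[k] for k in('im','d','K','T')]; P2=cloud(d2,K2,T2)
hh=cv2.cvtColor(im2,cv2.COLOR_RGB2HSV).astype(int); rr=np.zeros((480,640),bool); rr[205:270,300:385]=1
mm=rr&((hh[...,0]<8)|(hh[...,0]>172))&(hh[...,1]>90); 
for v,u in np.argwhere(mm): print(u,v,im2[v,u],P2[v,u].round(3))
```

```text
far ((607.3859252929688, -24.624229431152344), (30.97698211669922, 142.69483947753906), 0.1956588327884674) [606.77594  -24.742867]
 dir deg from y 179.8007
near ((499.02484130859375, -24.53838348388672), (145.60365295410156, 53.46266174316406), 88.96726989746094) [487.25232  -24.058441]
 dir deg from y 179.90079
core [ 0.54732864 -0.02857682  0.08909199] [0.06816292 0.02712471 0.01551835]
axis deg -0.26352772 0.54732865 -0.028576823
handle 121 [ 0.45464185 -0.16335855  0.07814302] [ 0.44765804 -0.19019685  0.06917371] [ 0.46297785 -0.13853721  0.08481375] [ 0.45521497 -0.16382811  0.07844988]
348 241 [72 50 46] [ 0.587 -0.037  0.065]
347 242 [63 44 40] [ 0.584 -0.036  0.064]
348 242 [55 37 33] [ 0.585 -0.038  0.064]
```

```bash
python3 -m handwheel '[0,0,0,0,0,8.5, -0.02,-0.03,0,0,0,8.5, -0.03,-0.03,0,0,0,8.5, -0.03,-0.03,0,0,0,8.5, 0,0,0,0,0,8.5, 0,0,0,0,0,8.5, 0,0,0,0,0,8.5, 0,0,0,0,0,7]' 0.6; python3 -c "
from h import *
M=R.from_rotvec(ctrl.get_obs()['tool_rot']).as_matrix();print(M.round(3),ctrl.get_obs()['q'])"
```

```text
t: 0.9
tool_pos: [0.2489, 0.4529, 0.2308]
tool_rot: [2.224, 2.219, -0.001]
contact_force: [0.6, 0.7, 0.4]
opening: 0.0338
[[ 0.002  1.    -0.001]
 [ 1.    -0.002 -0.001]
 [-0.001 -0.001 -1.   ]] [ 9.24135668e-01 -2.08970166e-01  1.86095584e+00  4.61866395e-06
  1.49045573e+00  9.26483251e-01]
```

```bash
python3 -m handwheel '[-0.044,0.025,0,0,0,0, -0.044,0.025,0,0,0,0, -0.044,0.025,0,0,0,0, -0.044,0.025,0,0,0,0, -0.044,0.025,0,0,0,0, -0.044,0.025,0,0,0,0, -0.044,0.025,0,0,0,0, -0.044,0.025,0,0,0,0, -0.044,0.025,0,0,0,0, -0.044,0.025,0,0,0,0, -0.044,0.025,0,0,0,0, -0.044,0.023,0,0,0,0, 0,0,0,0,0,0, 0,0,0,0,0,0]'
python3 - <<'E'
from h import *
im,d,K,T=grab('wrist'); cv2.imwrite('pics/w1.png',im[...,::-1]); np.savez('w1.npz',im=im,d=d,K=K,T=T)
print(T.round(3), proj([.547,-.0286,.092],K,T),proj([.455,-.163,.080],K,T))
E
```

```text
t: 2.3
tool_pos: [0.5454, -0.0687, 0.2304]
tool_rot: [-2.219, -2.221, 0.001]
contact_force: [0.6, 0.1, -0.3]
opening: 0.0342
[[ 1.     0.002 -0.002  0.546]
 [ 0.001 -0.956 -0.293  0.006]
 [-0.002  0.293 -0.956  0.373]
 [ 0.     0.     0.     1.   ]] [326.34475611 167.23257796] [214.7451951  329.00897845]
```

View pics/w1.png

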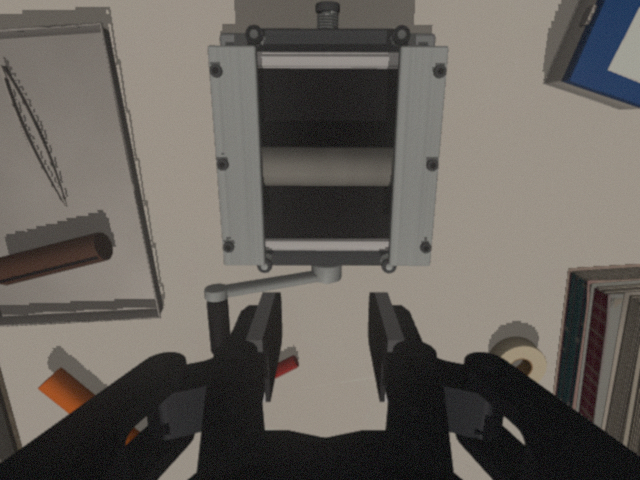

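The wrist view shows the core at (327,167) on the bed between the lips and the handle at (218,325), both where the measurements put them. I'm going down on the core's -y side.

```bash
python3 -m handwheel '[0,0,0.03,0,0,0, 0,0,0.03,0,0,0, 0,0,0.03,0,0,0, 0,0,0.03,0,0,0, 0,0,0.02,0,0,0, 0,0,0.01,0,0,0, 0,0,0.008,0,0,0, 0,0,0,0,0,0, 0,0,0,0,0,0]' && python3 -m handwheel '[0.01,0,0,0,0,0, 0.006,0,0,0,0,0, 0.004,0,0,0,0,0, 0.004,0,0,0,0,0, 0.004,0,0,0,0,0, 0.004,0,0,0,0,0, 0.003,0,0,0,0,0, 0,0,0,0,0,0, 0,0,0,0,0,0]'
cat > red.py <<'E'
from h import *
import sys
# core axis y from depth, red line y -> angle
for n in('wrist','top'):
    im,d,K,T=grab(n); P=cloud(d,K,T); hh=cv2.cvtColor(im,cv2.COLOR_RGB2HSV).astype(int)
    w=(abs(P[...,0]-.547)<.04)&(abs(P[...,1]+.025)<.062)&(P[...,2]>.068)&(P[...,2]<.1)&(d>0)
    red=w&((hh[...,0]<10)|(hh[...,0]>170))&(hh[...,1]>100)
    pale=w&(hh[...,1]<70)&(hh[...,2]>50)&(P[...,2]>.085)
    print(n,'pale',pale.sum(),np.median(P[pale],0).round(4) if pale.any() else '', 'red',red.sum(),P[red].mean(0).round(4) if red.any() else '')
    if len(sys.argv)>1: cv2.imwrite(f'pics/{n}_{sys.argv[1]}.png',im[...,::-1])
print(ctrl.get_obs()['t'])
E
python3 red.py a
```

```text
t: 3.25
tool_pos: [0.5463, -0.0678, 0.0745]
tool_rot: [2.216, 2.224, 0.002]
contact_force: [0.1, -0.3, 0.7]
opening: 0.0339
t: 4.15
tool_pos: [0.5454, -0.0329, 0.0733]
tool_rot: [-2.218, -2.225, 0.0]
contact_force: [-0.5, -0.1, 0.4]
opening: 0.034
wrist pale 14399 [ 0.5469 -0.0031  0.0903] red 1277 [ 0.5474 -0.0155  0.088 ]
top pale 17 [0.5299 0.0025 0.0895] red 17 [ 0.5171 -0.0114  0.0882]
4.25
```

```bash
python3 -m handwheel '[0.002,0,0,0,0,0, 0.002,0,0,0,0,0, 0.002,0,0,0,0,0, 0.002,0,0,0,0,0, 0.001,0,0,0,0,0, 0.001,0,0,0,0,0, 0,0,0,0,0,0, 0,0,0,0,0,0]' && python3 -m handwheel '[-0.01,0,0,0,0,0, -0.02,0,-0.01,0,0,0, -0.01,0,-0.04,0,0,0, 0,0,-0.05,0,0,0, 0,0,0,0,0,0, 0,0,0,0,0,0]'; python3 red.py b
```

```text
t: 5.05
tool_pos: [0.5454, -0.0229, 0.0733]
tool_rot: [-2.218, -2.225, 0.0]
contact_force: [-0.5, 0.3, 0.1]
opening: 0.0343
t: 5.65
tool_pos: [0.5467, -0.0639, 0.1754]
tool_rot: [2.216, 2.222, 0.003]
contact_force: [0.6, -0.3, -0.3]
opening: 0.0342
wrist pale 5064 [0.5468 0.005  0.0896] red 884 [5.468e-01 1.000e-04 9.160e-02]
top pale 19 [ 0.5193 -0.0049  0.089 ] red 11 [0.5645 0.0123 0.0826]
5.75
```

View pics/wrist_b.png

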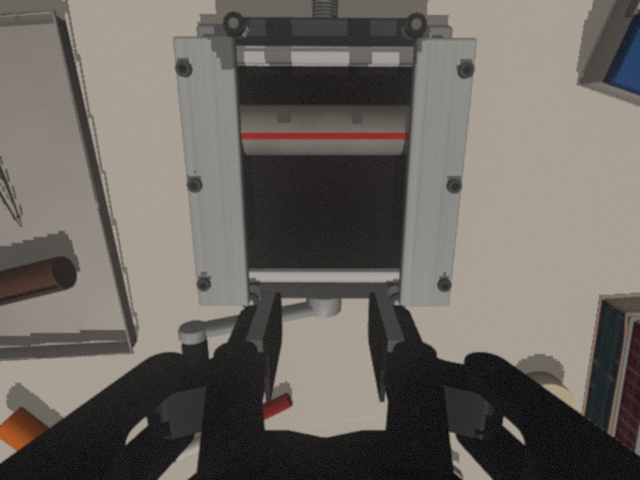

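The core is at rows 105–155 with the red line at row 136, a little short of up. I'll get the axis from the edge rays (tangents).

```bash
cat > ang.py <<'E'
from h import *
im,d,K,T=grab('wrist'); hh=cv2.cvtColor(im,cv2.COLOR_RGB2HSV).astype(int)
P=cloud(d,K,T); cols=range(270,385,5); out=[]
for u in cols:
    c=P[:,u]; w=(c[:,2]>.068)&(c[:,2]<.1)&(abs(c[:,1]+.025)<.058)&(hh[:,u,2]>45); r=np.where(w)[0]
    rd=[v for v in r if (hh[v,u,0]<10 or hh[v,u,0]>170) and hh[v,u,1]>100]
    if len(r)and rd: out.append((r.min()-.5,r.max()+.5,np.mean(rd)))
a,b,m=np.median(out,0); print('rows',a,b,m)
def dirv(v):
    r=T[:3,:3]@np.array([0,(v-K[1,2])/K[1,1],1]); return r[1:]/np.hypot(*r[1:])
o=T[1:3,3]; D=[dirv(v) for v in(a,b)]; bis=(D[0]+D[1]); bis/=np.hypot(*bis)
s=(.078-o[1])/bis[1]; ax=o+s*bis; half=np.arccos(D[0]@D[1])/2
print('axis y',ax[0],'radius check',np.hypot(*(ax-o))*np.sin(half))
e=dirv(m); t=ax-o; p=t@e; h=p-np.sqrt(max(0,.014**2-(t@t-p*p))); q=o+h*e; print('line',q,'angle deg (+ = toward +y)',np.degrees(np.arctan2(q[0]-ax[0],q[1]-ax[1])))
E
python3 ang.py
```

```text
rows 106.5 156.5 138.0
axis y 0.002609721899286651 radius check 0.013836271269291881
line [-6.39650966e-05  9.17423214e-02] angle deg (+ = toward +y) -11.009843791731624
```

```bash
python3 -m handwheel '[0,0,0.05,0,0,0, 0.01,0,0.04,0,0,0, 0.01,0,0.01,0,0,0, 0.01,0,0,0,0,0, 0.005,0,0,0,0,0, 0.003,0,0,0,0,0, 0.0015,0,0,0,0,0, 0.001,0,0,0,0,0, 0.001,0,0,0,0,0, 0.001,0,0,0,0,0, 0,0,0,0,0,0, 0,0,0,0,0,0]' && python3 -m handwheel '[-0.01,0,0,0,0,0, -0.02,0,-0.01,0,0,0, -0.01,0,-0.04,0,0,0, 0,0,-0.05,0,0,0, 0,0,0,0,0,0, 0,0,0,0,0,0, 0,0,0,0,0,0]'; python3 ang.py
```

```text
t: 7.0
tool_pos: [0.5453, -0.0204, 0.0732]
tool_rot: [-2.218, -2.225, 0.0]
contact_force: [0.0, 0.2, -0.7]
opening: 0.0344
t: 7.7
tool_pos: [0.5447, -0.0605, 0.1719]
tool_rot: [-2.217, -2.224, 0.002]
contact_force: [-0.1, -0.5, -0.0]
opening: 0.0338
rows 107.5 156.5 134.0
axis y 0.0048765969872650045 radius check 0.013566039760327352
line [0.00458468 0.09199696] angle deg (+ = toward +y) -1.1947875101317151
```

The line is now at about -1° from up and the core is released. Next is the handle at (0.4555, -0.164, 0.071).

```bash
python3 -m handwheel '[-0.03,-0.03,0,0,0,0, -0.04,-0.03,0,0,0,0, -0.037,-0.03,0,0,0,0, 0,0,0.03,0,0,0, 0,0,0.03,0,0,0, 0,0,0,0,0,0, 0,0,0,0,0,0]' 0.35
python3 - <<'E'
from h import *
im,d,K,T=grab('wrist'); cv2.imwrite('pics/w3.png',im[...,::-1]); P=cloud(d,K,T); print(ctrl.get_obs()['tool_pos'])
b=(im.max(-1)<60)&(P[...,2]>.05)&(P[...,2]<.09)&(abs(P[...,0]-.455)<.02)&(P[...,1]<-.135)&(P[...,1]>-.2); q=P[b]
print(len(q),q.min(0),q.max(0),np.median(q,0))
E
```

```text
t: 8.45
tool_pos: [0.4549, -0.1671, 0.1119]
tool_rot: [-2.215, -2.223, 0.002]
contact_force: [0.4, -0.9, 0.5]
opening: 0.0556
[ 0.45606565 -0.16751158  0.11349097]
3387 [ 0.44736759 -0.19259438  0.06915936] [ 0.46448479 -0.13982122  0.08092429] [ 0.45585945 -0.16261688  0.07800454]
```

View pics/w3.png

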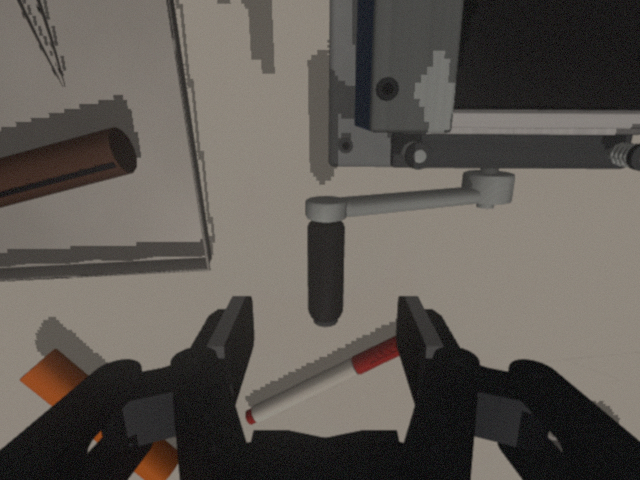

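The handle at (326,265) lies centred between the open fingers, with the bar clear at its +y end. Down and grip.

```bash
python3 -m handwheel '[0,0,0.03,0,0,0, 0,0,0.02,0,0,0, 0,0,0.01,0,0,0, 0,0,0,0,0,0]' && python3 -m handwheel '[0,0,0,0,0,0, 0,0,0,0,0,0, 0,0,0,0,0,0, 0,0,0,0,0,0, 0,0,0,0,0,0, 0,0,0,0,0,0, 0,0,0,0,0,0]' 1 70
```

```text
t: 8.9
tool_pos: [0.4558, -0.1673, 0.053]
tool_rot: [-2.216, -2.225, 0.001]
contact_force: [-0.1, 0.3, -0.4]
opening: 0.0555
t: 9.6
tool_pos: [0.4552, -0.1682, 0.0542]
tool_rot: [-2.217, -2.225, 0.004]
contact_force: [-5.2, -1.4, 2.5]
opening: 0.0159
```

Run:
```python
import numpy as np
# arc about axis; theta from level 24deg, lever 0..1.15 in steps of 0.115
a=np.radians(24)+np.linspace(0,1.15,11); x=-.1*np.cos(a); z=.1*np.sin(a)
print(np.c_[np.diff(x),-np.diff(z)].round(4), x[-1]-x[0], z[-1]-z[0])
```

```text
[[ 0.0053 -0.0102]
 [ 0.0064 -0.0095]
 [ 0.0075 -0.0087]
 [ 0.0084 -0.0078]
 [ 0.0093 -0.0068]
 [ 0.01   -0.0057]
 [ 0.0106 -0.0045]
 [ 0.011  -0.0033]
 [ 0.0113 -0.002 ]
 [ 0.0115 -0.0007]] 0.09116281525010332 0.05932615188930077
```

```bash
python3 -m handwheel '[0,0.0026,-0.0052,0,0,0, 0,0.0027,-0.005,0,0,0, 0,0.0031,-0.0048,0,0,0, 0,0.0033,-0.0047,0,0,0, 0,0.0037,-0.0044,0,0,0, 0,0.0038,-0.0043,0,0,0, 0,0.0042,-0.004,0,0,0, 0,0.0042,-0.0038,0,0,0, 0,0.0046,-0.0035,0,0,0, 0,0.0047,-0.0033,0,0,0]' && python3 -m handwheel '[0,0.005,-0.003,0,0,0, 0,0.005,-0.0027,0,0,0, 0,0.0053,-0.0024,0,0,0, 0,0.0053,-0.0021,0,0,0, 0,0.0055,-0.0018,0,0,0, 0,0.0055,-0.0015,0,0,0, 0,0.0056,-0.0011,0,0,0, 0,0.0057,-0.0009,0,0,0, 0,0.0057,-0.0005,0,0,0, 0,0.0058,-0.0002,0,0,0]' && python3 -m handwheel '[0,0,0,0,0,0, 0,0,0,0,0,0, 0,0,0,0,0,0]'
python3 - <<'E'
from h import *
o=ctrl.get_obs(); print(o['tool_pos'],o['contact_force'],o['dq'].round(3))
out=[]
for n in('wrist','scene','top'):
    im,d,K,T=grab(n); cv2.imwrite(f'pics/{n}_c.png',im[...,::-1]); np.savez(n+'_c.npz',im=im,d=d,K=K,T=T)
E
```

```text
t: 10.6
tool_pos: [0.4913, -0.1683, 0.0968]
tool_rot: [-2.216, -2.224, 0.006]
contact_force: [-6.5, -2.5, 1.6]
opening: 0.0156
t: 11.6
tool_pos: [0.5475, -0.1683, 0.1134]
tool_rot: [2.217, 2.224, -0.002]
contact_force: [-3.7, -3.3, 2.2]
opening: 0.0155
t: 11.9
tool_pos: [0.5476, -0.1683, 0.1134]
tool_rot: [2.216, 2.223, -0.001]
contact_force: [-2.4, -3.9, 2.6]
opening: 0.0158
[ 0.54762055 -0.16828126  0.11336064] [-2.41542892 -3.92482181  2.64417499] [-0.    -0.002  0.002  0.001 -0.002  0.001]
```

View pics/wrist_c.png

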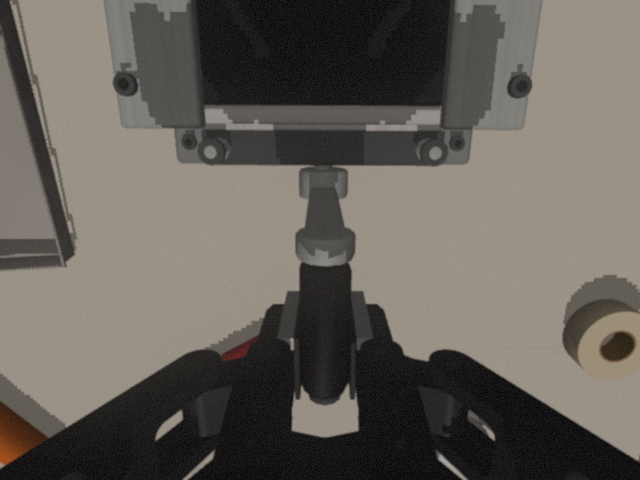

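View pics/scene_c.png

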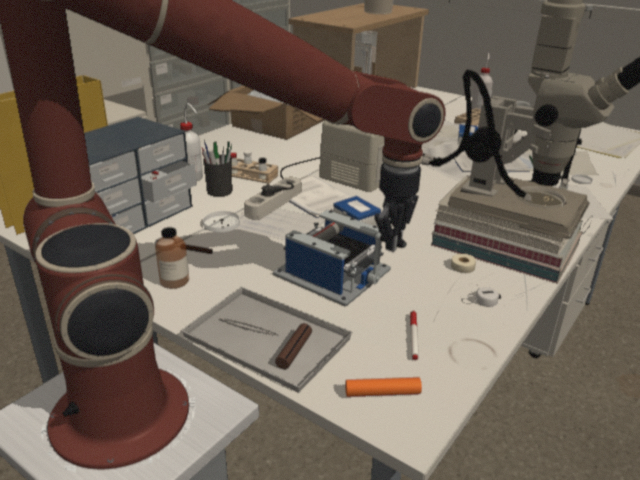

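The lever's hub (323,183) and handle boss (325,246) line up, so the lever is upright, and the fingers hold the handle. I'll check the red line and the bed height in the saved top view, then hand in.

Run:
```python
from h import *
for f in('top0','top_c','scene0','scene_c'):
    z=np.load(f+'.npz'); im,d,K,T=[z[k] for k in('im','d','K','T')]; P=cloud(d,K,T); hh=cv2.cvtColor(im,cv2.COLOR_RGB2HSV).astype(int)
    w=(abs(P[...,0]-.547)<.04)&(abs(P[...,1]+.025)<.058)&(d>0)
    red=w&((hh[...,0]<12)|(hh[...,0]>168))&(hh[...,1]>70)&(P[...,2]>.08)
    bed=w&(P[...,2]>.058)&(P[...,2]<.074)&(P[...,1]<-.045); core=w&(P[...,2]>.08)&(P[...,2]<.102)
    print(f,'bed z',np.median(P[bed][:,2]) if bed.any() else None,'core',core.sum(),P[core].mean(0).round(4),P[core][:,2].max(),'red',red.sum(),P[red].mean(0).round(4) if red.any() else '')
```

```text
top0 bed z 0.06461221522110383 core 334 [ 0.5471 -0.0285  0.0891] 0.09725853441315602 red 0 
top_c bed z 0.06760118799698067 core 325 [0.5469 0.0056 0.0923] 0.10018391058605558 red 94 [0.5467 0.0071 0.0952]
scene0 bed z 0.06397429989989128 core 214 [ 0.5542 -0.034   0.0888] 0.09911596984228987 red 0 
scene_c bed z 0.06740000093115905 core 241 [ 5.528e-01 -2.000e-04  9.090e-02] 0.09829875723569304 red 52 [0.5524 0.005  0.0952]
```

```bash
python3 -c "
from station import ctrl
o=ctrl.get_obs();print(o['t'],o['opening'],o['contact_force']);print(ctrl.finish_job())"
```

```text
12.05 0.016101759779726638 [-3.00648115 -5.08163899  2.7968579 ]
the job is handed in; nothing more can be done
None
```

I rolled the core about 34 mm toward +y in two pushes until its red line faced up, then let it go. I gripped the handle with 70 N, swung the lever upright and handed the job in at 12 s with the handle still gripped. No verdict was reported.

What the last checks showed:
- **Red line:** it was about 1° from up before clamping. The clamped views put it within roughly 1.5 mm of the core's axis line, or about 6°.
- **Core:** its top is about 3 mm higher than at the start, so it should be up against the lips. Its mid-length is at x ≈ 0 in the holder's frame.
- **Lever:** upright to about 0.02 rad by the measured tool position, with the gripper opening at 16 mm on the 18 mm handle.
- **Bed lift:** depth readings gave only 3.0 to 3.4 mm, below the 3.6 mm required. I put that down to about 1 mm of depth noise, because the lever angle implies full lift.
- **Lip contact:** the force on the lips could not be measured directly.
- **Other things on the table:** they look untouched in the last scene view; I did not measure them.

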